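Open the bathroom storage ledge by its concealed catch

ROBOT

A 6-joint arm with a two-finger parallel gripper is mounted at the origin on the work surface. World frame = base frame: x ahead of the robot, y to its left, z up, the work surface at z = 0. Lengths are in m, angles in rad, forces in N, time in s.
With the tool pointing down it reaches from about 0.325 to 1 m from the base axis. Payload 5.1 kg.
Tool frame: the origin (TCP) lies on the centre line of the jaws, within the pads' length; the fingertips stand 19 mm ahead of it and the grasp point (between the pads) is the TCP; z points along the fingers, y is the line along which they close (so a half turn about z gives the same grasp; the last joint's range is limited). The gripper opens to 85 mm and grips with 20 to 120 N. Pads are 22 mm wide; open, the fingers measure 114 mm over their backs; the gripper's body (76 mm by 85 mm) begins 54 mm behind the grasp point. The pads swing forward as they close: fully open they stand 13 mm farther back than shut.
Start: joints at [1.17, 0.124, 1.65, -0, 1.367, -0.083], TCP at [0.203, 0.617, 0.25] pointing down, gripper open.
Joint ranges: [-2.61, 2.61], [-1.02, 2.33], [0.03, 2.71], [-1.35, 4.49], [0.32, 2.68], [-2.91, 2.91]. Speed limits (rad/s): [2.57, 2.57, 3.14, 3.14, 3.14, 3.14].

INTERFACE

Orientations are given as a unit quaternion [x, y, z, w].
In Python, from workcell import manip, kinematics, eyes, hand_in, finder, read_t, read_joint_positions, read_qvel, read_effort, read_ee_pos, read_tcp_rot, read_force, read_ft_torque, read_grip_width, read_finger_force gives the robot as it stands. The module is installed in compiled form; this text tells all that it offers. Calls block until the motion is done:
- manip.move_pose(position, orientation): joint-space move of the TCP to a pose.
- manip.servo_line(position, frame=None, speed=0.15): straight line of the TCP; frame=None keeps the orientation; speed is the mean speed in m/s.
- manip.move_j(angles): joint-space move.
- manip.gripper_to(opening): opening from 0.0 (shut) to 1.0 (fully open); the grip force is fixed at half the most; returns when the fingers have stopped.
- manip.hold(seconds).
- kinematics.solve_ik(position, orientation): joint angles nearest the present ones, or None.
- eyes.grab_frame(name): name is "scene" or "top" or "wrist"; returns the picture (384x512x3 uint8, red, green, blue); there is no depth.
- eyes.camera_model(name): a dict with "K" (3x3 intrinsics, pixels), "R" (3x3) and "t" (3): a world point X has camera coordinates R X + t. Camera axes: x right, y down, z forward; pixel columns grow to the right and rows downward; lengths in m; the calibration is good to about 2 mm. The wrist camera is an equidistant fisheye: a pixel r from the principal point sees the ray r / f radians off the axis. A picture is of the moment at which its call begins: read the wrist's pose just before it. camera_model takes no time and is no camera call; for the wrist camera it gives the pose at the moment of the call.
A pose or a line that the arm cannot do raises manip.PlanningError and nothing moves.
- hand_in(): hands the job in; it is judged then, once.
Trained networks look in the newest picture that a camera, given by its name, has taken for a name from the list of things; names that differ only in an ending like _2 or _b are one class to them, and where a whole thing is asked for, a point or a joint stands for the part that bears it (a point fixed in the world has none). Each returns a list of dicts, best first, with "score" (0 to 1); they miss things now and then, are a little off and sometimes report something else, mostly with a low value. They report only what shows in the picture. A call takes as long as a camera call.
- finder.masks_of(label, camera): "mask" (384x512 bool, what is visible of it).
- finder.place_of(label, camera): "point" ([x, y, z] in m, in the coordinates of the camera as it stood for that picture, good to about 4 mm: a listed point, or the origin of a listed thing).
Readings, each from a call of its own:
- read_t(): time.
- read_joint_positions(): joint angles.
- read_qvel(): joint speeds.
- read_effort(): joint torques, N m.
- read_ee_pos(): TCP position.
- read_tcp_rot(): TCP orientation.
- read_force(): force on the tool from outside, world axes, zero at the start.
- read_ft_torque(): the same for the moment, N m.
- read_grip_width(): opening from 0.0 (shut) to 1.0 (fully open).
- read_finger_force(): force on a finger pad.
Only numpy, scipy, OpenCV 4.12 (cv2) and the standard library are available. Lean on these libraries where they do the work, as an engineer would, in place of code of your own. Each camera call takes 0.05 s, during which the arm holds its last target. There are 200 camera calls.

TASK

Open the low storage ledge on the vanity so that the lens packs inside can be reached. Its catch is worked by a push plate set flush in the plain white rail in front of the lid, of the same white and never in the same place: find it by feeling gently along the rail with the fingertips, without leaning hard on anything, and press it in so that the catch lets go. Let the lid spring up by itself and leave it standing open; do not grip or force the lid, and do not pick up, push about or tip the things standing around.

Things in the scene. Friction and masses are not known exactly. Their poses are not given: they have to be found in the camera images.
- ledge: low fixed box of pale wood, 90 mm high: lid section 220 mm deep (x), 346 wide (y), plus a fixed end deck 90 wide at its +y end, where the tweezer stand stands. Origin: centre of the lid section's underside; -x is its front, towards the robot; z up. Top face along x from the front, all flush: front board 12 mm, white rail 64 mm (x -98 to -34 mm), lid 126 mm, back board 16 mm
- rail_mid (a point): centre of the top face of the white rail, 90 mm above the vanity top; axes as the ledge's. The rail is flat, level, rigid, 64 mm wide (x) and 310 mm long (y). The push plate is somewhere along it, each time elsewhere: its centre lies on the rail's long centre line (the point's y axis), up to 126 mm either side of this point
- release (a joint): travel (m) of the white push plate, 42 mm (x) by 52 mm (y), set 1.5 mm below the rail's face, a hairline gap round it; only a fingertip wholly inside that outline presses it. 0 at rest, grows as it is pressed straight down, 0.005 fully in; moves from about 1 N, fully in at 4 to 5 N, springs back when let go. The catch lets go at about 0.0025; a brief press to the stop is sure
- lid (a joint): angle of the lid in rad: 0 shut, held by the catch; 1.35 fully open. Hinge along y at the back board. Once the catch lets go, a spring hinge with a damper raises it by itself to 1.35 in about 1 to 3 s, and it stays there
- lid_panel: the lid's board, pale wood, 126 mm deep, 308 mm wide, 16 mm thick; origin at the middle of its upper rear edge, on the hinge; the front edge lies 126 mm along its -x and rises and swings back as it opens, to 125 mm above the ledge's top
- case_green: lens case with two green twist caps, 31 x 66 x 17 mm, loose, origin under its centre; leave alone
- case_white: lens case with two white twist caps, 31 x 66 x 17 mm, loose, origin under its centre; leave alone
- lens_tray: blue open plastic tray, 85 x 135 x 18 mm, loose, origin under its centre; leave alone
- tweezer_stand: clear acrylic stand 45 x 65 mm, 50 mm high, with two tweezers standing to 110 mm, loose on the ledge's end deck, origin under its centre; leave alone
- mirror: small round mirror, 120 mm across, on a foot 92 mm across, 178 mm high in all, loose, origin under the foot; leave alone
- pump_bottle: stainless steel push-pump bottle, 68 mm across, 172 mm high, nozzle reaching 47 mm from its axis, loose, origin under its centre; leave alone

How it is judged:
By the outcome, as a careful person would: the job done as asked, in the order asked, and still so for the second after the job is handed in, with the robot touching nothing.
It also fails if it takes over 64 s, if anything falls off the work surface, if the arm or the gripper's body presses on something with over 40 N, if the wrist force passes 120 N, or if a joint passes its speed limit or range.

## Working session

There is one attempt and no reset: what is moved stays moved. The work goes in short steps, each a Python script; the robot and the scene stay as the last script left them, time stands still between calls to the robot, and variables do not carry over. Pictures are saved under pics/ and viewed, at most 10 in all, crops included, and the job is handed in when it is done.

```bash
mkdir -p pics
cat > h.py <<'E'
import numpy as np, cv2
from workcell import *
def loc(l,c):
    m=eyes.camera_model(c); R=np.array(m['R']);t=np.array(m['t'])
    return [(round(d['score'],2),(R.T@(np.array(d['point'])-t)).round(4).tolist()) for d in finder.place_of(l,c)[:2]]
def proj(X,c):
    m=eyes.camera_model(c); p=np.array(m['K'])@(np.array(m['R'])@np.array(X)+np.array(m['t'])); return (p[:2]/p[2]).round(1)
E
python3 - <<'E'
from h import *
ims=[]
for c in ['scene','top']:
    im=eyes.grab_frame(c); cv2.imwrite(f'pics/{c}0.png',im[:,:,::-1])
    for l in ['ledge','rail_mid','lid_panel','tweezer_stand','mirror','pump_bottle','case_green','case_white','lens_tray']: print(c,l,loc(l,c))
print(read_t(),read_tcp_rot(),read_force())
E
```

```text
scene ledge [(0.68, [0.634, -0.0352, -0.0029])]
scene rail_mid [(0.86, [0.5703, -0.0336, 0.0895]), (0.57, [0.6216, -0.383, -0.0007])]
scene lid_panel [(0.77, [0.7272, -0.0377, 0.088])]
scene tweezer_stand [(0.81, [0.6686, 0.1834, 0.0903])]
scene mirror [(0.69, [0.4324, -0.4035, -0.0007]), (0.61, [0.7275, -0.0407, 0.0882])]
scene pump_bottle [(0.9, [0.6277, -0.382, 0.0006])]
scene case_green [(0.7, [0.3925, 0.0491, 0.0009])]
scene case_white [(0.63, [0.371, 0.2053, -0.006])]
scene lens_tray [(0.92, [0.3705, -0.1747, -0.0009])]
top ledge [(0.82, [0.6377, -0.0392, -0.0013])]
top rail_mid []
top lid_panel [(0.63, [0.7305, -0.036, 0.0909])]
top tweezer_stand [(0.85, [0.6705, 0.1812, 0.0895])]
top mirror [(0.7, [0.4332, -0.4079, -0.0006])]
top pump_bottle [(0.59, [0.6277, -0.3861, 0.0003]), (0.27, [0.6386, -0.0379, -0.0009])]
top case_green [(0.79, [0.3923, 0.0424, 0.0004])]
top case_white [(0.75, [0.3737, 0.2084, 0.0008]), (0.17, [0.3712, -0.1803, -0.0015])]
top lens_tray [(0.66, [0.3708, -0.1816, -0.0006]), (0.26, [0.6694, 0.1831, 0.0908])]
1.0 [1.58246150e-01 9.87399694e-01 7.20316702e-06 4.66995138e-06] [ 0.19038858  0.90773131 -0.18150526]
```

Run:
```python
from h import *
a=cv2.imread('pics/scene0.png');b=cv2.imread('pics/top0.png')
cv2.imwrite('pics/both.png',cv2.resize(np.hstack([a,b]),(800,300)))
cv2.imwrite('pics/top_big.png',cv2.resize(b,(800,600)))
# ledge yaw: rail pixels in top view back-projected to z=.09
m=eyes.camera_model('top');K,R,t=map(np.array,(m['K'],m['R'],m['t']))
print(proj([.571,-.037,.09],'top'))
g=cv2.cvtColor(b,cv2.COLOR_BGR2HSV); mask=((g[...,1]<25)&(g[...,2]>170)).astype(np.uint8)
n,lab,st,ce=cv2.connectedComponentsWithStats(mask)
for i in range(1,n):
    if st[i,4]>300:
        v,u=np.where(lab==i); d=R.T@np.linalg.inv(K)@np.stack([u,v,np.ones_like(u)]).astype(float)
        C=-R.T@t; X=C[:,None]+d*((.09-C[2])/d[2]); r=cv2.minAreaRect(X[:2].T.astype(np.float32)*1000)
        print(st[i],r)
```

```text
[231.6 180.3]
```

View pics/top_big.png

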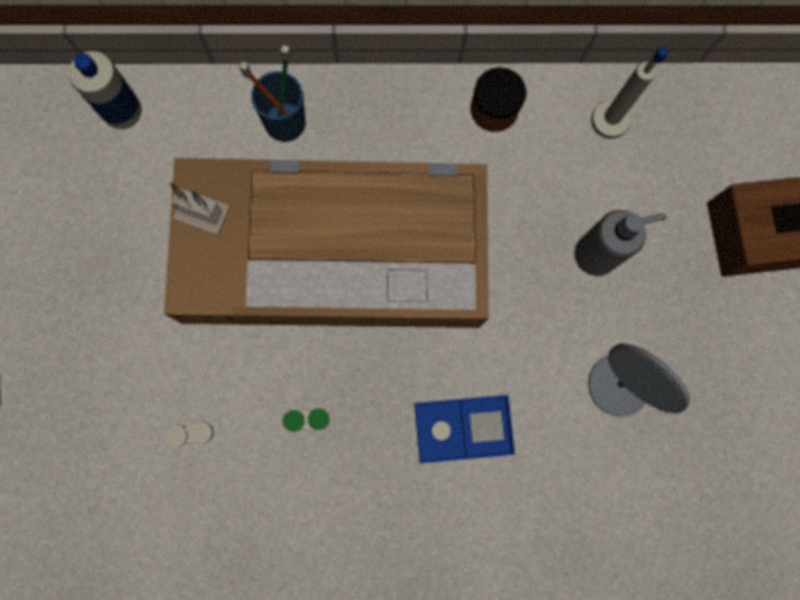

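View pics/scene0.png

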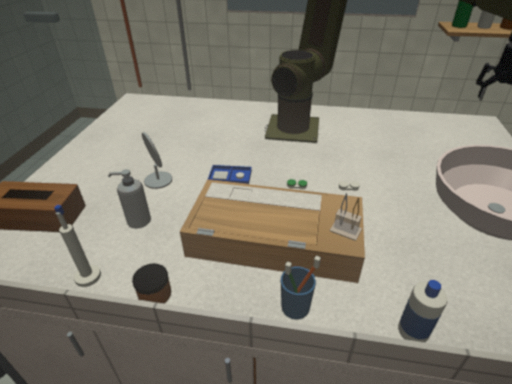

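The top view shows the pale-wood ledge with its white rail (800x600 pixels: 247–476, 262–309). A faint hairline rectangle is centred at about (407,285), which may be the plate. The space above the rail is clear, and the tweezer stand is at (200,210). Next I'll compute the ledge pose and the outline's position, then confirm by touch.

Run:
```python
from h import *
m=eyes.camera_model('top');K,R,t=map(np.array,(m['K'],m['R'],m['t']));C=-R.T@t
def bp(u,v,z=.09):
    d=R.T@np.linalg.inv(K)@[(u+.5)*.64-.5,(v+.5)*.64-.5,1.]; return (C+d*(z-C[2])/d[2]).round(4)
c=[bp(*p) for p in [(247,262),(476,264),(475,309),(246,306)]]
print(c,np.mean(c,0)); e=(c[0]+c[3]-c[1]-c[2])/2; print('len',np.linalg.norm(e),'yaw',np.arctan2(-e[0],e[1]))
c=[bp(*p) for p in [(387,268),(428,269),(427,302),(387,301)]]; print(c,np.mean(c,0))
b=cv2.imread('pics/top0.png')[155:205,145:315]; cv2.imwrite('pics/crop.png',cv2.resize(b,(765,225),interpolation=cv2.INTER_CUBIC))
for n in np.array(eyes.camera_model('wrist')['R']),: print(n, read_ee_pos(), -n.T@eyes.camera_model('wrist')['t'])
```

```text
[array([0.6007, 0.1187, 0.09  ]), array([ 0.5942, -0.193 ,  0.09  ]), array([ 0.5317, -0.1893,  0.09  ]), array([0.5401, 0.119 , 0.09  ])] [ 0.566675 -0.03615   0.09    ]
len 0.31008950723944206 yaw -0.02402763306148097
[array([ 0.5901, -0.071 ,  0.09  ]), array([ 0.588 , -0.1269,  0.09  ]), array([ 0.5422, -0.1244,  0.09  ]), array([ 0.5444, -0.0702,  0.09  ])] [ 0.566175 -0.098125  0.09    ]
[[ 3.11868512e-01  9.50125161e-01  4.57731608e-04]
 [ 9.05926808e-01 -2.97506030e-01  3.01308447e-01]
 [ 2.86416914e-01 -9.35539457e-02 -9.53526618e-01]] [0.20314202 0.6174289  0.2503463 ] [0.13010884 0.64014801 0.37339582]
```

View pics/crop.png

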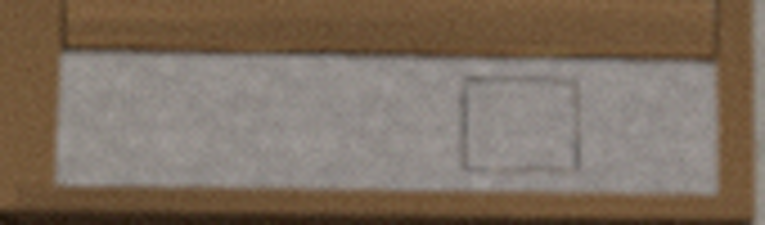

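The picture shows a single hairline outline on the rail, at about (0.566, -0.098), which is 62 mm to -y of rail_mid. I'll touch plain rail first to get its height, then feel along towards the outline.

```bash
cat >> h.py <<'E'
Q=[0.01,0.99995,0,0]
def fz(n=4):
    return np.mean([(manip.hold(0.01),read_force()[2])[1] for _ in range(n)])
def probe(x,y,z0,zmin,step=.0005,thr=1.0):
    """lower step by step from z0 until thr is felt; returns commanded z, real z, force"""
    manip.servo_line([x,y,z0],speed=.08); manip.hold(.15); f0=fz(8); z=z0;log=[]
    while z>zmin:
        z-=step; manip.servo_line([x,y,z],speed=.03); f=fz()-f0; log.append(round(f,2))
        if f>thr: break
    print('probe',x,y,'z',round(z,4),'real',np.round(read_ee_pos(),4),'f',log[-8:],'t',read_t()); return z,f0
E
python3 - <<'E'
from h import *
manip.gripper_to(0.0)
p=read_ee_pos(); manip.servo_line([p[0],p[1],.30],speed=.2)
manip.move_pose([.566,-.006,.30],Q); manip.servo_line([.566,-.006,.13],speed=.2)
manip.hold(.2); print(read_t(),[round(read_force()[2],2) for _ in range(3)],np.round(read_force(),2))
probe(.566,-.006,.118,.1,step=.001 if 0 else .0005)
p=read_ee_pos(); manip.servo_line([p[0],p[1],p[2]+.003],speed=.05); print(read_t())
E
```

```text
5.925 [np.float64(0.47), np.float64(0.47), np.float64(0.47)] [-0.1  -0.97  0.47]
probe 0.566 -0.006 z 0.1085 real [ 0.5661 -0.006   0.1091] f [np.float64(0.01), np.float64(-0.16), np.float64(-0.24), np.float64(-0.47), np.float64(-0.16), np.float64(-0.24), np.float64(0.16), np.float64(4.63)] t 11.825
12.075
```

Run:
```python
from h import *
probe(.566,-.042,.1100,.107,step=.0003,thr=1.0)
p=read_ee_pos(); manip.servo_line([.566,-.042,.112],speed=.05)
z,f0=probe(.566,-.098,.1100,.1065,step=.0004,thr=.8)
print(z)
if z>.1084: manip.servo_line([.566,-.098,.114],speed=.05); raise SystemExit('rail, not plate')
log=[]
while z>.0995:
    z-=.0005; manip.servo_line([.566,-.098,z],speed=.04); f=fz(3)-f0; log.append((round(z,4),round(float(read_ee_pos()[2]),4),round(float(f),1)))
    if f>7 : break
manip.hold(.1)
print(log,read_t())
manip.servo_line([.54,-.098,.16],speed=.15); manip.servo_line([.46,-.098,.30],speed=.25)
manip.hold(1.5)
im=eyes.grab_frame('scene'); cv2.imwrite('pics/scene1.png',im[:,:,::-1]); print(loc('lid_panel','scene'),read_t())
```

```text
probe 0.566 -0.042 z 0.1088 real [ 0.566  -0.042   0.1091] f [np.float64(0.41), np.float64(0.35), np.float64(-0.04), np.float64(2.63)] t 14.025
probe 0.566 -0.098 z 0.1072 real [ 0.566  -0.098   0.1075] f [np.float64(-0.08), np.float64(-0.02), np.float64(0.61), np.float64(0.36), np.float64(0.27), np.float64(-0.3), np.float64(2.81)] t 17.325
0.10720000000000002
[(0.1067, 0.1073, 5.0), (0.1062, 0.1069, 5.7), (0.1057, 0.1065, 6.2), (0.1052, 0.106, 6.6), (0.1047, 0.1056, 6.7), (0.1042, 0.104, -0.1), (0.1037, 0.1038, 3.4), (0.1032, 0.1033, 3.0), (0.1027, 0.1028, 3.3), (0.1022, 0.1025, 5.4), (0.1017, 0.1025, 7.7)] 20.45
[(0.82, [0.7235, -0.0398, 0.0869])] 23.4167
```

View pics/scene1.png

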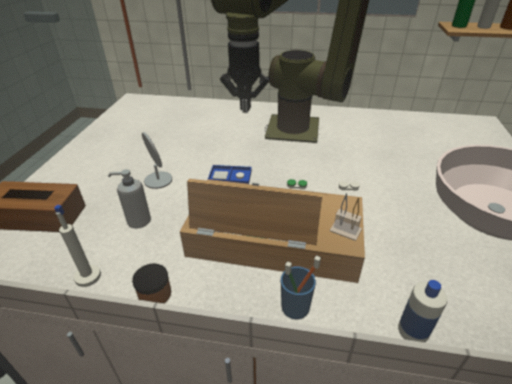

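The lid now stands open (pixels 188–320, 183–243), the arm is clear, and nothing else has moved. I'll let it settle, check that it's still, and hand in.

Run:
```python
from h import *
a=cv2.imread('pics/scene1.png')[:,:,::-1].astype(int)
manip.hold(1.0); b=eyes.grab_frame('scene').astype(int)
print('lid change',np.abs(a-b)[175:250,180:330].mean(),read_t(),np.round(read_force(),1))
print(hand_in())
```

```text
lid change 1.5733629629629629 24.4667 [ 0.1  0.2 -0.6]
the job is handed in; nothing more can be done
None
```

The lid sprang up by itself and was still standing open when I handed in, at about 24.5 s of the 64 s; I found the push plate 62 mm to the -y side of `rail_mid` (a faint outline in the top camera picture, confirmed by feeling along the rail), pressed it to its stop with at most about 8 N, and touched nothing but the rail and plate.

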